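# Clamp the glued card in the twin-key press

## Robot

A 6-joint arm with a two-finger parallel gripper is mounted at the origin on a cart in front of the work surface, level with it; the furniture and walls round the work are solid. World frame = base frame: x ahead of the robot, y to its left, z up, the work surface at z = 0. Lengths are in m, angles in degrees, forces in N, time in s.
With the tool pointing down it reaches from about 0.35 to 0.8 m from the base axis. Payload 7.3 kg.
Tool frame: the origin (TCP) lies midway between the tips of the shut fingers; the grasp point (between the pads) lies 19 mm behind it (ctrl.grip_depth is the z of the grasp point in the tool frame, in m); z points along the fingers, y is the direction in which the jaws open and shut (so a half turn about z gives the same grasp; the last joint's range is limited). The gripper opens to 85 mm and grips with 20 to 120 N. Pads are 22 mm wide; open, the fingers measure 114 mm over their backs; the gripper's body (76 mm by 85 mm) begins 54 mm behind the grasp point. The pads swing forward as they close: fully open they stand 13 mm farther back than shut.
Start: joints at [-84.626, 19.595, 87.324, -0, 73.075, -8.365], TCP at [0.125, -0.51, 0.231] pointing down, gripper open.
Joint ranges: [-145.02, 145.02], [-44.19, 115.74], [2.07, 154.8], [-57.11, 237.11], [16.16, 152.29], [-177.93, 177.93]. Speed limits (degrees/s): [147.25, 147.25, 180, 180, 180, 180].

## Interface

Orientations are given as [roll, pitch, yaw] about the fixed x, y, z axes, in that order (R = Rz(yaw) Ry(pitch) Rx(roll)).
In Python, from station import ctrl gives the robot as it stands. The module is installed in compiled form; this text tells all that it offers.
- The arm moves only by the tool arm_command, never from a script. Its argument "series" is one flat list of numbers, 7 for each row, row after row: the shift along the tool's x, y, z in mm, then the turn, a rotation vector about the tool's x, y, z in degrees, then the finger opening in mm, from 0 to 85.4. A call has 1 to 12 rows; each row shifts and turns the pose as measured when the row begins, along the tool's axes as they then stand; what a row does not reach is not made up. A row lasts 1/8 s, in which the tool goes at most 62.5 mm and 10.7 degrees, less where a joint would pass 70% of its speed; a pose out of reach is approached as far as the arm can. A call is refused whole if a number of a shift passes 62.5 or a number of a turn 10.7, either way. A call with a gripper value outside its range is refused whole. The fingers move at their own pace and stop on an object; "force" is the grip in N (left out, the last holds). Time passes only in rows, so rows that do not move let the fingers close. It gives the time, the measured TCP pose, the force and the opening at its end, in the units of the state.
- ctrl.read_state(): the state, without advancing time (a new reading comes with each control period).
- ctrl.get_image(name): name is "scene" or "top" or "wrist"; returns (picture, depth): 480x640x3 uint8, red, green, blue; 480x640 float32, m along the optical axis (not along the pixel's ray), 0 where there is no reading.
- ctrl.calibration(name): a dict with "fx", "fy", "cx", "cy" (pixels), "dist" ([k1, k2, p1, p2, k3] as OpenCV has them; the pictures are not rectified), "rvec" (rotation vector, rad) and "tvec" (3), from world to camera coordinates, as OpenCV has them. Camera axes: x right, y down, z forward; pixel columns grow to the right and rows downward; lengths in m; the calibration is good to about 2 mm. A picture is of the moment at which its call begins: read the wrist's pose just before it. calibration takes no time and is no camera call; for the wrist camera it gives the pose at the moment of the call.
- ctrl.job_done(): hands the job in, once; it reports no verdict.
The state is a dict: "clock": time; "joints": joint angles; "joint_vel": joint speeds; "joint_efforts": joint torques, N m; "tool_pos": TCP position; "eef_rot": TCP orientation; "ft_force": force on the tool from outside, world axes, zero at the start; "wrist_torque": the same for the moment, N m; "width": opening from 0.0 (shut) to 1.0 (fully open).
Only numpy, scipy, OpenCV 4.12 (cv2) and the standard library are available. Lean on these libraries where they do the work, as an engineer would, in place of code of your own. Each camera call takes 0.05 s, during which the arm holds its last target. There are 200 camera calls.

## Task

Press the glued card: set one fingertip on each of the two green keys of the press that holds the card, push both keys fully down together, keep them down for at least three seconds without a break, then let both come up again. Never push one green key down alone (the card would skew), do not press the blue keys, and leave the loose things on the table where they are.

Things in the scene. Friction and masses are not known exactly. Their poses are not given: they have to be found in the camera images.
- green_press: grey bench press with two GREEN keys, fixed to the table; a glued card lies under its two pads. Origin on its underside midway between the keys; x points from keys to back, y left, z up. Base x -50 to 200, y -76 to 76 mm, deck 28 mm high. Keys at x 0, y +-32 mm. Columns and crosshead (150 mm wide, top 158 mm high, front at x 118 mm) stand behind. Each key lowers the pad on its side 12 mm onto the card.
- blue_press: the same press with two BLUE keys, empty, fixed to the table. Origin on its underside midway between the keys; x points from keys to back, y left, z up. Base x -50 to 200, y -76 to 76 mm, deck 28 mm high. Keys at x 0, y +-32 mm. Columns and crosshead (150 mm wide, top 158 mm high, front at x 118 mm) stand behind. 
- green_press_left_key (a joint): travel of the green press's left (+y) key in m: 0 up, 0.008 fully down. A spring lifts it: about 1.5 N to start, about 5 N at the bottom.
- green_press_right_key (a joint): travel of the green press's right (-y) key in m: 0 up, 0.008 fully down. A spring lifts it: about 1.5 N to start, about 5 N at the bottom.
- green_press_left_key_top (a point): centre of the top face of the left (+y) green key (round, 28 mm across, 64 mm from the other centre to centre), 50 mm above the table when up; moves with the key. Its steel collar, 38 mm across, is 33 mm high
- green_press_right_key_top (a point): centre of the top face of the right (-y) green key (round, 28 mm across, 64 mm from the other centre to centre), 50 mm above the table when up; moves with the key. Its steel collar, 38 mm across, is 33 mm high
- blue_press_left_key (a joint): travel of the blue press's left (+y) key in m: 0 up, 0.008 fully down. A spring lifts it: about 1.5 N to start, about 5 N at the bottom.
- blue_press_right_key (a joint): travel of the blue press's right (-y) key in m: 0 up, 0.008 fully down. A spring lifts it: about 1.5 N to start, about 5 N at the bottom.
- eraser: blue and white eraser, 42 x 21 x 12 mm, loose on the table in front of the green-keyed press; origin under its centre
- film_tub: black tub with grey lid, 34 mm across, 37 mm high, loose on the table between the two presses; origin under its centre
- measure: yellow tape measure, 61 x 72 x 31 mm, loose, left of the presses; origin under its centre
- masking_roll: cream roll of masking tape, 81 mm across, 22 mm high, loose, right of the presses; origin under its centre
- blue_reel: blue reel, 62 mm across, 12 mm high, loose, between the two presses; origin under its centre
- clamp: orange spring clamp, 59 x 102 x 21 mm, loose, near right of the table; origin under its centre

How it is judged:
By the outcome, as a careful person would: the job done as asked, in the order asked, and still so for the second after the job is handed in, with the robot touching nothing.
It also fails if it takes over 40 s, if anything falls off the work surface, if the arm or the gripper's body presses on something with over 40 N, if the wrist force passes 120 N, or if a joint passes its speed limit or range.

## Working session

There is one attempt and no reset: what is moved stays moved. The work goes in short steps, Python scripts to look and compute and a tool call to move; the robot and the scene stay as the last step left them, time stands still between calls to the robot, and variables do not carry over. Pictures are saved under pics/ and viewed, about 8 in all and at most 12, crops included, and the job is handed in when it is done.

Besides the shell and the picture viewer there is one more tool, called after ">>>" by a JSON object that holds its "op" and its "data", one argument or row to a line. arm_command: Moves the arm, as the interface text tells. Its arguments: {"type":"object","properties":{"series":{"type":"array"},"force":{"type":"number"}},"required":["series"]}

```bash
mkdir -p pics; cat > h.py <<'E'
import numpy as np, cv2
from station import ctrl
def cal(n):
    c=ctrl.calibration(n); K=np.array([[c['fx'],0,c['cx']],[0,c['fy'],c['cy']],[0,0,1.]])
    R=cv2.Rodrigues(np.array(c['rvec'],float))[0]; return K,np.array(c['dist'],float),R,np.array(c['tvec'],float).ravel()
def ray(C,uv):
    K,d,R,t=C; p=cv2.undistortPoints(np.array(uv,float).reshape(-1,1,2),K,d)[:,0]
    return -R.T@t, np.c_[p,np.ones(len(p))]@R
def plane(C,uv,z):
    o,v=ray(C,uv); return o+v*((z-o[2])/v[:,2])[:,None]
def tri(C1,a,C2,b):
    o,v=ray(C1,a);p,w=ray(C2,b);v=v[0]/np.linalg.norm(v[0]);w=w[0]/np.linalg.norm(w[0])
    s=np.linalg.lstsq(np.c_[v,-w],p-o,rcond=None)[0]; A=o+v*s[0];B=p+w*s[1]
    return (A+B)/2,np.linalg.norm(A-B)
def blobs(im,lo,hi,amin=40):
    m=cv2.inRange(cv2.cvtColor(im,cv2.COLOR_RGB2HSV),lo,hi)
    n,_,st,c=cv2.connectedComponentsWithStats(m); return [(int(st[i,4]),c[i].round(1).tolist(),st[i,:4].tolist()) for i in range(1,n) if st[i,4]>amin]
def save(im,n): cv2.imwrite('pics/'+n,im[:,:,::-1])
E
python3 - <<'E'
from h import *
s=ctrl.read_state();print({k:np.round(v,3).tolist() for k,v in s.items()})
for n in ['top','scene']:
    C=cal(n);im,d=ctrl.get_image(n);save(im,n+'1.png');print(n,(-C[2].T@C[3]).round(3))
    for b in blobs(im,(40,90,40),(85,255,255)): print(b,plane(C,b[1],.05).round(4))
E
```

```text
{'clock': 0.0, 'joints': [-84.626, 19.636, 87.377, -0.0, 73.074, -8.366], 'joint_vel': [0.041, -0.054, 0.064, 0.051, -0.096, -0.073], 'joint_efforts': [-0.0, -43.367, -24.601, -0.0, 0.008, -0.0], 'tool_pos': [0.125, -0.51, 0.231], 'eef_rot': [-179.914, -0.012, 13.74], 'ft_force': [0.344, -0.252, -0.062], 'wrist_torque': [-0.021, 0.004, 0.001], 'width': 1.002}
top [ 0.366 -0.004  1.469]
(2954, [157.2, 100.4], [129, 67, 68, 85]) [[0.8487 0.4409 0.05  ]]
(104, [175.5, 110.5], [169, 102, 13, 20]) [[0.8202 0.3912 0.05  ]]
(279, [191.5, 132.0], [180, 114, 21, 31]) [[0.7622 0.3474 0.05  ]]
(57, [174.4, 143.3], [168, 139, 12, 8]) [[0.7334 0.3912 0.05  ]]
(91, [233.8, 218.7], [229, 214, 11, 11]) [[0.5382 0.2348 0.05  ]]
(89, [257.5, 226.6], [253, 222, 10, 11]) [[0.518  0.1751 0.05  ]]
scene [-0.07  -1.001  0.832]
(617, [376.0, 150.1], [333, 138, 72, 28]) [[0.8313 0.3609 0.05  ]]
(48, [340.4, 158.8], [335, 153, 13, 13]) [[0.6987 0.3548 0.05  ]]
```

View pics/top1.png

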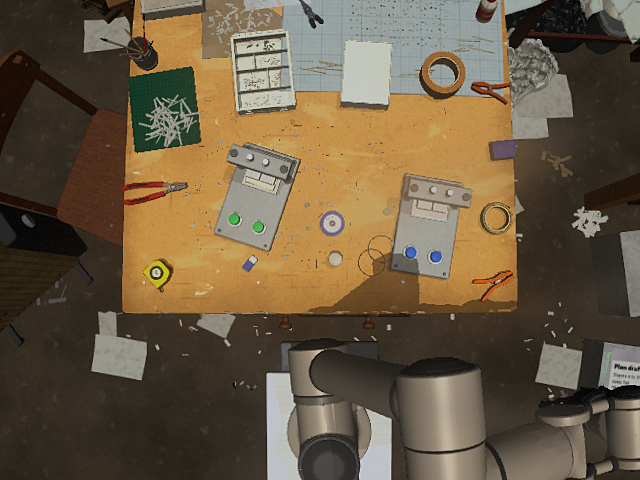

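View pics/scene1.png

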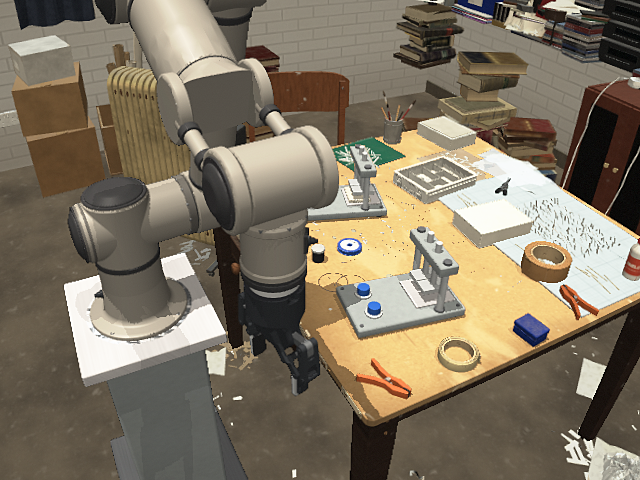

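The top view shows the green keys at pixels (234,219) and (257,227), and the blue ones at (411,253) and (436,257). In the scene view the arm hides the green keys. The keys sit at about (0.538,0.235) and (0.518,0.175), so the press yaw is about -18.7°. I'm moving over there high up.

>>> {"op": "arm_command", "data": {
  "series": [30,-24,0,0,0,0,50,44,-36,0,0,0,0,50,44,-36,0,0,0,0,50,44,-36,0,0,0,0,50,44,-36,0,0,0,0,50,44,-36,0,0,0,0,50,44,-36,0,0,0,0,50,44,-36,0,0,0,0,50,26,-45,0,0,0,0,50,26,-45,0,0,0,0,50,26,-45,0,0,0,0,50,26,-45,0,0,0,0,50]
}}

```text
clock: 1.6
tool_pos: [0.4546, 0.0529, 0.2291]
eef_rot: [-179.7, 0.0, 13.3]
ft_force: [0.5, -1.5, 1.2]
width: 0.581
```

>>> {"op": "arm_command", "data": {
  "series": [26,-44,0,0,0,0,50,26,-44,0,0,0,0,50,26,-40,0,0,0,0,50,0,0,0,0,0,10,50,0,0,0,0,0,10.5,50,0,0,0,0,0,10.5,50,0,0,0,0,0,0,50]
}}

```text
clock: 2.48
tool_pos: [0.5005, 0.205, 0.2262]
eef_rot: [-180.0, 0.4, -18.1]
ft_force: [0.1, -0.7, -0.4]
width: 0.584
```

```bash
python3 - <<'E'
from h import *
from scipy.spatial.transform import Rotation as Ro
s=ctrl.read_state();print({k:np.round(s[k],3).tolist() for k in ['clock','joints','tool_pos','eef_rot','ft_force','width']})
p=np.array(s['tool_pos']);R=Ro.from_euler('xyz',s['eef_rot'],degrees=True).as_matrix()
for n in ['wrist','scene','top']:
    C=cal(n);im,d=ctrl.get_image(n);save(im,n+'2.png')
    if n=='wrist': print('cam in tool',(R.T@(-C[2].T@C[3]-p)).round(3))
    for b in blobs(im,(40,90,40),(85,255,255)): print(n,b,plane(C,b[1],.05).round(4).tolist(),d[int(b[1][1]),int(b[1][0])])
E
```

```text
{'clock': 2.475, 'joints': [13.997, 21.675, 85.027, 0.282, 73.654, 122.048], 'tool_pos': [0.501, 0.205, 0.226], 'eef_rot': [-179.96, 0.445, -18.131], 'ft_force': [0.14, -0.677, -0.375], 'width': 0.584}
cam in tool [ 0.07  -0.001 -0.142]
wrist (535, [21.4, 14.7], [9, 0, 29, 35]) [[0.7235, 0.3775, 0.05]] 0.32141268
wrist (55, [43.9, 3.0], [39, 0, 12, 9]) [[0.7241, 0.3563, 0.05]] 0.3194538
wrist (798, [271.4, 179.6], [256, 164, 32, 32]) [[0.5397, 0.2359, 0.05]] 0.3183709
wrist (801, [348.4, 179.7], [333, 164, 32, 32]) [[0.52, 0.1763, 0.05]] 0.31834662
scene (726, [369.9, 150.9], [325, 138, 80, 28]) [[0.8105, 0.364, 0.05]] 1.8911134
scene (73, [309.4, 189.5], [305, 185, 10, 10]) [[0.5293, 0.2248, 0.05]] 1.5678314
scene (85, [312.6, 201.3], [308, 197, 10, 10]) [[0.5091, 0.1636, 0.05]] 1.5138478
top (2961, [157.2, 100.4], [128, 67, 70, 85]) [[0.8487, 0.4409, 0.05]] 1.4976515
top (105, [175.5, 110.5], [169, 102, 13, 20]) [[0.8202, 0.3912, 0.05]] 1.4923428
top (293, [191.5, 132.3], [181, 114, 20, 31]) [[0.7614, 0.3474, 0.05]] 1.4989545
top (58, [174.4, 143.2], [168, 139, 12, 8]) [[0.7336, 0.3912, 0.05]] 1.4886082
top (45, [259.4, 226.2], [254, 222, 9, 11]) [[0.519, 0.1703, 0.05]] 1.4249172
```

View pics/wrist2.png

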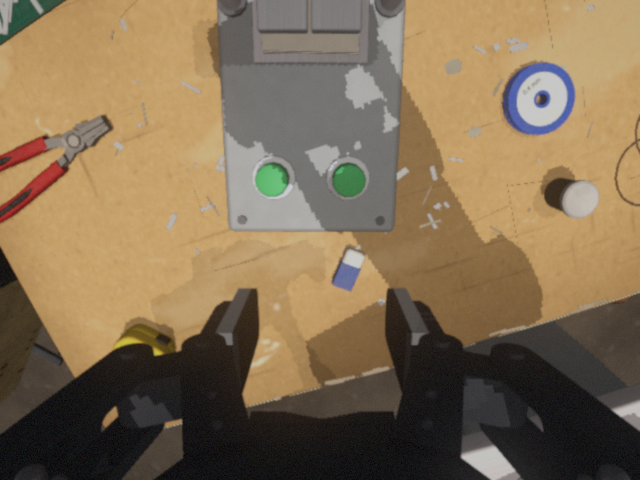

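The wrist view shows the green keys at (271,180) and (348,180), with depth putting their tops at z = 0.050. The fingertips are at the bottom of the picture. The film tub, eraser and reel are all clear of the path. Next I move above the keys.

>>> {"op": "arm_command", "data": {
  "series": [14,-5,0,0,0,0,56,13,-5,10,0,-0.4,0.2,56,0,0,40,0,0,0,56,0,0,40,0,0,0,56,0,0,40,0,0,0,56,0,0,8,0,0,0,56,0,0,0,0,0,0,56]
}}

```text
clock: 3.5
tool_pos: [0.5306, 0.2063, 0.083]
eef_rot: [-179.9, 0.8, -17.7]
ft_force: [0.1, -0.1, 0.9]
width: 0.657
```

```bash
python3 - <<'E'
from h import *
s=ctrl.read_state();print({k:np.round(s[k],4).tolist() for k in ['clock','tool_pos','eef_rot','ft_force','width']})
C=cal('wrist');im,d=ctrl.get_image('wrist');save(im,'wrist3.png')
bl=[b for b in blobs(im,(40,90,40),(85,255,255)) if True]
P=[]
for b in bl: print(b,plane(C,b[1],.05).round(4).tolist(),d[int(b[1][1]),int(b[1][0])])
E
```

```text
{'clock': 3.5, 'tool_pos': [0.5306, 0.2063, 0.083], 'eef_rot': [-179.9022, 0.8358, -17.7492], 'ft_force': [0.0897, -0.0952, 0.9271], 'width': 0.6569}
(2451, [260.0, 272.5], [231, 243, 56, 60]) [[0.5421, 0.2343, 0.05]] 0.18656737
(2414, [386.0, 273.1], [360, 245, 56, 59]) [[0.5234, 0.1767, 0.05]] 0.18600053
```

View pics/wrist3.png

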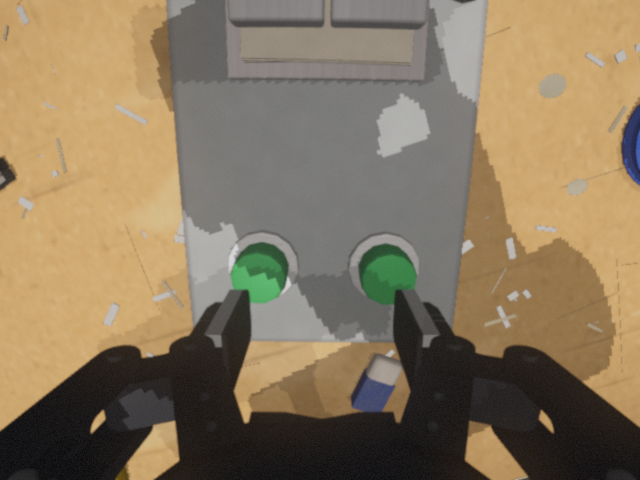

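The wrist view shows the keys centred at about (259,273) and (388,274). Both fingertips line up with them at (236,300) and (407,300), within about 1–2 mm. I'm descending with small tilt and yaw trims.

>>> {"op": "arm_command", "data": {
  "series": [1,0.5,8,0,0.8,0.4,56,0,0,8,0,0,0,56,0,0,6,0,0,0,56,0,0,4,0,0,0,56,0,0,3,0,0,0,56,0,0,0,0,0,0,56]
}}

```text
clock: 4.3
tool_pos: [0.5337, 0.2061, 0.0558]
eef_rot: [-179.7, -0.4, -18.2]
ft_force: [-0.4, 0.4, 0.5]
width: 0.657
```

```bash
python3 - <<'E'
from h import *
s=ctrl.read_state();print({k:np.round(s[k],4).tolist() for k in ['clock','tool_pos','eef_rot','ft_force','wrist_torque','width']})
im,d=ctrl.get_image('wrist');save(im[150:450,120:520].repeat(2,0).repeat(2,1),'wrist4.png')
E
```

```text
{'clock': 4.3, 'tool_pos': [0.5337, 0.2061, 0.0558], 'eef_rot': [-179.6981, -0.3537, -18.1528], 'ft_force': [-0.4379, 0.3785, 0.5499], 'wrist_torque': [0.0192, 0.0345, -0.0216], 'width': 0.6567}
```

View pics/wrist4.png

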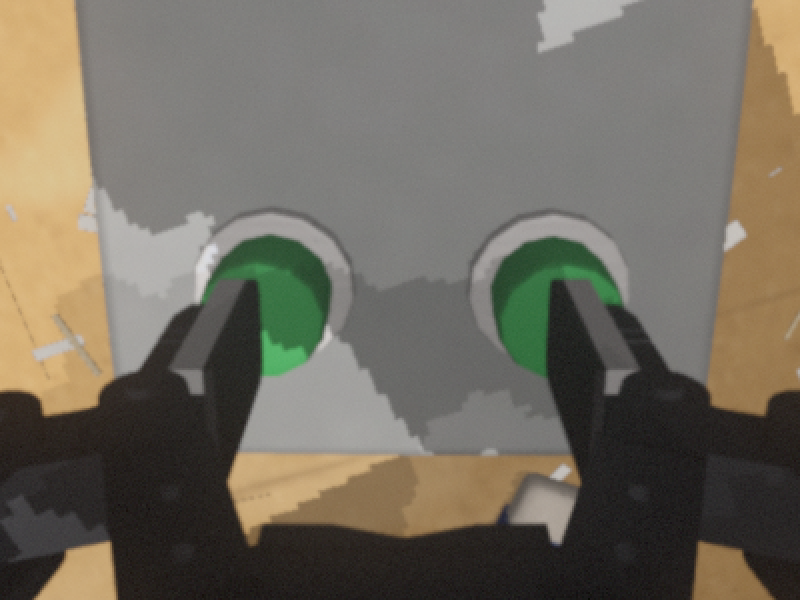

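The pads sit over both keys, with inner faces at crop x 259 and 549 against key centres at 267 and 557. I trim slightly and feel for contact.

>>> {"op": "arm_command", "data": {
  "series": [-2,1,0,-0.3,-0.3,0,56,0,0,0,0,0,0,56,0,0,2,0,0,0,56,0,0,2,0,0,0,56,0,0,0,0,0,0,56]
}}

```text
clock: 4.97
tool_pos: [0.5316, 0.2058, 0.0521]
eef_rot: [-180.0, -0.1, -18.2]
ft_force: [-0.6, 0.9, 1.2]
width: 0.652
```

```bash
cat > st.py <<'E'
from h import *
s=ctrl.read_state();print({k:np.round(s[k],4).tolist() for k in ['clock','tool_pos','eef_rot','ft_force','wrist_torque','width']})
E
python3 st.py
```

```text
{'clock': 4.975, 'tool_pos': [0.5316, 0.2058, 0.0521], 'eef_rot': [-179.9877, -0.0825, -18.1542], 'ft_force': [-0.5542, 0.8721, 1.2189], 'wrist_torque': [-0.0325, 0.0201, -0.0086], 'width': 0.6516}
```

>>> {"op": "arm_command", "data": {
  "series": [0,0,4,0,0,0,56,0,0,4,0,0,0,56,0,0,0,0,0,0,56]
}}

```text
clock: 5.35
tool_pos: [0.5318, 0.2059, 0.0439]
eef_rot: [-180.0, -0.1, -18.2]
ft_force: [-1.0, -0.8, 3.9]
width: 0.653
```

```bash
python3 st.py
```

```text
{'clock': 5.35, 'tool_pos': [0.5318, 0.2059, 0.0439], 'eef_rot': [-179.9779, -0.1017, -18.1513], 'ft_force': [-0.9661, -0.7564, 3.8906], 'wrist_torque': [-0.0248, 0.1358, 0.0024], 'width': 0.6527}
```

>>> {"op": "arm_command", "data": {
  "series": [0,0,3,0,0,0,56,0,0,3,0,0,0,56,0,0,2,0,0,0,56]
}}

```text
clock: 5.72
tool_pos: [0.5319, 0.2059, 0.0377]
eef_rot: [-180.0, -0.2, -18.1]
ft_force: [-6.8, -1.6, 20.4]
width: 0.657
```

```bash
python3 st.py
```

```text
{'clock': 5.725, 'tool_pos': [0.5319, 0.2059, 0.0377], 'eef_rot': [-179.9528, -0.1555, -18.1427], 'ft_force': [-6.8338, -1.5531, 20.3643], 'wrist_torque': [-0.3644, 1.0881, -0.0081], 'width': 0.6565}
```

>>> {"op": "arm_command", "data": {
  "series": [0,0,2,0,0,0,56,0,0,2,0,0,0,56,0,0,2,0,0,0,56]
}}

```text
clock: 6.1
tool_pos: [0.5319, 0.2059, 0.0377]
eef_rot: [-179.9, -0.3, -18.1]
ft_force: [-5.3, -2.5, 19.2]
width: 0.656
```

```bash
python3 - <<'E'
from h import *
import runpy; runpy.run_path('st.py')
im,d=ctrl.get_image('wrist');save(im[0:450,70:570],'wrist5.png');runpy.run_path('st.py')
E
```

```text
{'clock': 6.1, 'tool_pos': [0.5319, 0.2059, 0.0377], 'eef_rot': [-179.9101, -0.2804, -18.1059], 'ft_force': [-5.3045, -2.5401, 19.1992], 'wrist_torque': [-0.4282, 1.0998, -0.0358], 'width': 0.6561}
{'clock': 6.15, 'tool_pos': [0.5319, 0.2059, 0.0377], 'eef_rot': [-179.9113, -0.285, -18.106], 'ft_force': [-6.4696, -1.2145, 19.0992], 'wrist_torque': [-0.3971, 1.2071, -0.068], 'width': 0.6584}
```

View pics/wrist5.png

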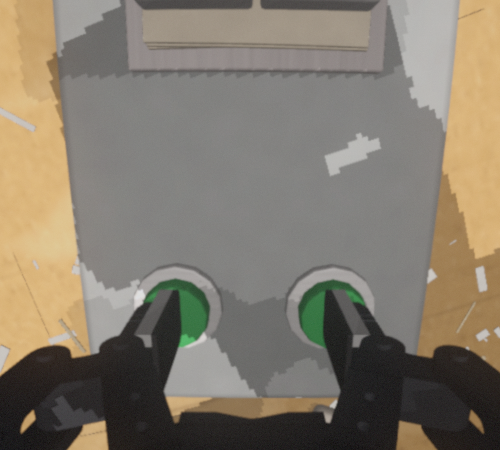

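Both keys are bottomed: the fingers stopped stiff at 0.0377, about 8 mm below contact. The load is 19 N. The moment is explained by the lateral force alone (0.2 m × F), so the load is even. In the crop both tips sit on the keys at (178,300) and (330,300). Holding.

>>> {"op": "arm_command", "data": {
  "series": [0,0,3,0,0,0,56,0,0,3,0,0,0,56,0,0,3,0,0,0,56,0,0,3,0,0,0,56,0,0,3,0,0,0,56,0,0,3,0,0,0,56,0,0,3,0,0,0,56,0,0,3,0,0,0,56,0,0,3,0,0,0,56,0,0,3,0,0,0,56,0,0,3,0,0,0,56,0,0,3,0,0,0,56]
}}

```text
clock: 7.65
tool_pos: [0.532, 0.2059, 0.0376]
eef_rot: [-179.6, -1.1, -18.0]
ft_force: [-8.6, -2.5, 26.8]
width: 0.655
```

```bash
python3 st.py
```

```text
{'clock': 7.65, 'tool_pos': [0.532, 0.2059, 0.0376], 'eef_rot': [-179.6325, -1.0826, -17.9949], 'ft_force': [-8.5856, -2.4552, 26.7826], 'wrist_torque': [-0.818, 1.7441, -0.2127], 'width': 0.6547}
```

>>> {"op": "arm_command", "data": {
  "series": [0,0,2.5,-0.1,-0.2,0,56,0,0,2.5,-0.1,-0.2,0,56,0,0,2.5,-0.1,-0.2,0,56,0,0,2.5,-0.1,-0.2,0,56,0,0,2.5,-0.1,-0.1,0,56,0,0,2.5,-0.1,-0.1,0,56,0,0,2.5,-0.1,-0.1,0,56,0,0,2.5,-0.1,-0.1,0,56,0,0,2.5,-0.1,-0.1,0,56,0,0,2.5,-0.1,-0.1,0,56,0,0,2.5,-0.1,-0.1,0,56,0,0,2.5,-0.1,-0.1,0,56]
}}

```text
clock: 9.15
tool_pos: [0.532, 0.206, 0.0377]
eef_rot: [179.5, -0.1, -18.0]
ft_force: [-8.4, -3.0, 23.0]
width: 0.655
```

```bash
python3 st.py
```

```text
{'clock': 9.15, 'tool_pos': [0.532, 0.206, 0.0377], 'eef_rot': [179.4926, -0.1043, -18.0405], 'ft_force': [-8.3517, -2.9634, 22.9623], 'wrist_torque': [-0.1038, 1.3109, 0.0253], 'width': 0.6553}
```

My roll trim overshot to 179.5, so the load may have become uneven. I'm re-levelling and holding again, for over 3 s with stronger, drift-free pushing.

>>> {"op": "arm_command", "data": {
  "series": [0,0,3.5,0.3,-0.06,0,56,0,0,3.5,0.25,-0.06,0,56,0,0,3.5,-0.02,-0.06,0,56,0,0,3.5,-0.02,-0.06,0,56]
}}

```text
clock: 9.65
tool_pos: [0.5321, 0.206, 0.0376]
eef_rot: [-179.9, -0.2, -17.9]
ft_force: [-10.8, -4.0, 30.9]
width: 0.655
```

```bash
python3 st.py
```

```text
{'clock': 9.65, 'tool_pos': [0.5321, 0.206, 0.0376], 'eef_rot': [-179.8586, -0.1801, -17.9268], 'ft_force': [-10.7995, -4.0127, 30.9285], 'wrist_torque': [-0.7334, 1.8447, -0.0009], 'width': 0.6553}
```

>>> {"op": "arm_command", "data": {
  "series": [0,0,3.5,-0.03,-0.07,0,56,0,0,3.5,-0.03,-0.07,0,56,0,0,3.5,-0.03,-0.07,0,56,0,0,3.5,-0.03,-0.07,0,56,0,0,3.5,-0.03,-0.07,0,56,0,0,3.5,-0.03,-0.07,0,56,0,0,3.5,-0.03,-0.07,0,56,0,0,3.5,-0.03,-0.07,0,56,0,0,3.5,-0.03,-0.07,0,56,0,0,3.5,-0.03,-0.07,0,56]
}}

```text
clock: 10.9
tool_pos: [0.5321, 0.206, 0.0376]
eef_rot: [-179.9, -0.3, -17.8]
ft_force: [-10.4, -3.5, 30.7]
width: 0.652
```

```bash
python3 st.py
```

```text
{'clock': 10.9, 'tool_pos': [0.5321, 0.206, 0.0376], 'eef_rot': [-179.865, -0.2522, -17.8121], 'ft_force': [-10.3577, -3.4944, 30.6511], 'wrist_torque': [-0.735, 1.9427, -0.1382], 'width': 0.6522}
```

Steady and balanced. Continuing the hold for 3 s more.

>>> {"op": "arm_command", "data": {
  "series": [0,0,3.5,-0.03,-0.08,0,56,0,0,3.5,-0.03,-0.08,0,56,0,0,3.5,-0.03,-0.08,0,56,0,0,3.5,-0.03,-0.08,0,56,0,0,3.5,-0.03,-0.08,0,56,0,0,3.5,-0.03,-0.08,0,56,0,0,3.5,-0.03,-0.08,0,56,0,0,3.5,-0.03,-0.08,0,56,0,0,3.5,-0.03,-0.08,0,56,0,0,3.5,-0.03,-0.08,0,56,0,0,3.5,-0.03,-0.08,0,56,0,0,3.5,-0.03,-0.08,0,56]
}}

```text
clock: 12.4
tool_pos: [0.5321, 0.206, 0.0375]
eef_rot: [-179.8, -0.2, -17.8]
ft_force: [-10.6, -4.6, 30.7]
width: 0.654
```

>>> {"op": "arm_command", "data": {
  "series": [0,0,3.5,-0.03,-0.07,0,56,0,0,3.5,-0.03,-0.07,0,56,0,0,3.5,-0.03,-0.07,0,56,0,0,3.5,-0.03,-0.07,0,56,0,0,3.5,-0.03,-0.07,0,56,0,0,3.5,-0.03,-0.07,0,56,0,0,3.5,-0.03,-0.07,0,56,0,0,3.5,-0.03,-0.07,0,56,0,0,3.5,-0.03,-0.07,0,56,0,0,3.5,-0.03,-0.07,0,56]
}}

```text
clock: 13.65
tool_pos: [0.5321, 0.206, 0.0375]
eef_rot: [-179.8, -0.2, -17.8]
ft_force: [-11.1, -2.8, 30.6]
width: 0.656
```

```bash
python3 - <<'E'
from h import *
import runpy; runpy.run_path('st.py')
C=cal('wrist');im,d=ctrl.get_image('wrist')
m=cv2.inRange(cv2.cvtColor(im,cv2.COLOR_RGB2HSV),(40,90,40),(85,255,255))
K,_,R,t=C
for a,b in((150,320),(320,500)):
    v,u=np.nonzero(m[:,a:b]); u=u+a; ok=d[v,u]>0; z=np.array([plane(C,[[x,y]],0)[0] for x,y in zip(u[ok],v[ok])])
    o=-R.T@t; dep=d[v[ok],u[ok]]; fwd=R[2]; # point = o + ray*(depth), ray has unit z
    P=np.array([o+ray(C,[[x,y]])[1][0]*q for x,y,q in zip(u[ok],v[ok],dep)])
    print(len(P),'top z pct 50/80/95',np.percentile(P[:,2],[50,80,95]).round(4))
E
```

```text
{'clock': 13.65, 'tool_pos': [0.5321, 0.206, 0.0375], 'eef_rot': [-179.8343, -0.2467, -17.7882], 'ft_force': [-11.0802, -2.7746, 30.6317], 'wrist_torque': [-0.7549, 1.8311, -0.2219], 'width': 0.6559}
1709 top z pct 50/80/95 [0.0411 0.0418 0.0424]
1497 top z pct 50/80/95 [0.041  0.0417 0.0424]
```

Depth shows both key tops at 0.042, which is 8 mm down and equal. The balanced hold lasted 4 s, from 9.65 to 13.65. Releasing straight up.

>>> {"op": "arm_command", "data": {
  "series": [0,0,-4,0,0,0,56,0,0,-6,0,0,0,56,0,0,-10,0,0,0,56,0,0,-20,0,0,0,56,0,0,-40,0,0,0,56,0,0,-40,0,0,0,56,0,0,-30,0,0,0,56,-20,0,0,0,0,0,56,0,0,0,0,0,0,56]
}}

```text
clock: 14.82
tool_pos: [0.5121, 0.2118, 0.1939]
eef_rot: [-179.8, -0.3, -17.8]
ft_force: [0.3, -0.1, 0.3]
width: 0.657
```

```bash
python3 - <<'E'
from h import *
import runpy; runpy.run_path('st.py')
C=cal('wrist');im,d=ctrl.get_image('wrist');save(im,'wrist6.png')
K,_,R,t=C;o=-R.T@t
for b in blobs(im,(40,90,40),(85,255,255),300): 
    u,v=b[1];print(b,(o+ray(C,[b[1]])[1][0]*d[int(v),int(u)]).round(4))
E
```

```text
{'clock': 14.825, 'tool_pos': [0.5121, 0.2118, 0.1939], 'eef_rot': [-179.8239, -0.2585, -17.8043], 'ft_force': [0.3072, -0.1429, 0.3212], 'wrist_torque': [-0.0397, -0.0004, 0.0138], 'width': 0.6574}
(644, [11.1, 17.1], [0, 0, 29, 39]) [0.747  0.4059 0.0022]
(959, [280.5, 199.1], [264, 182, 35, 35]) [0.5401 0.2359 0.0502]
(990, [364.9, 199.9], [348, 182, 35, 36]) [0.5202 0.1763 0.0492]
```

View pics/wrist6.png

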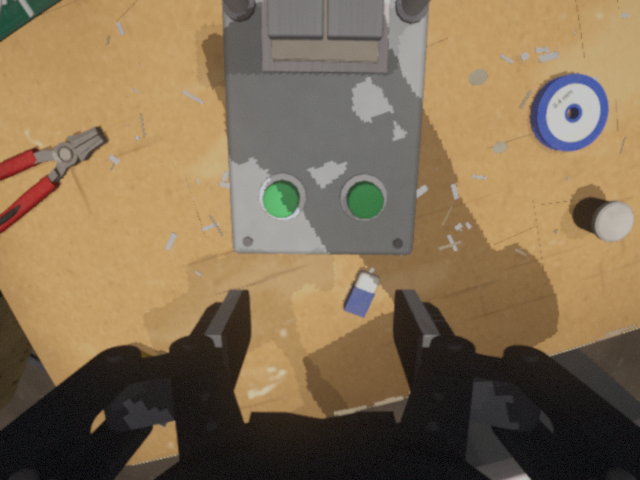

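Both green keys, at (280,199) and (365,200), are up again with tops near 0.050. The eraser, tub and reel haven't moved. Handing in.

```bash
python3 -c "from station import ctrl; print(ctrl.job_done())"
```

```text
the job is handed in; nothing more can be done
None
```

I pressed both green keys down together, held them and let both come up again, then handed the job in at about 15 s. No verdict was reported.

- **Hold:** the keys were at the bottom from about 5.7 s to 13.6 s. From 9.65 s to 13.65 s they were held with an even load of about 31 N in total. While held, wrist depth put both key tops at about 0.042 m, which is 8 mm down.
- **Hitch:** around 9 s I over-corrected the tool's roll by 0.5°, so the load went uneven at 23 N. One key may have risen by a fraction of a millimetre, and I couldn't confirm whether it did. I levelled the tool and started the 4 s hold again.
- **After release:** the key tops read 0.050 m and 0.049 m, and the force on the tool was about 0. The eraser, tub and reel looked unmoved in the last wrist picture, and the arm went nowhere near the blue keys while low.
- **Disagreement:** the scene camera placed the keys about 15 mm from where the wrist and top cameras did. It sees them at a slant and partly their sides, so I relied on the wrist and top cameras, which agreed within about 2 mm.

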